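# Hold the contact probe square on the ringed spot

## Robot

A 7-joint arm with a two-finger parallel gripper is mounted at the origin on the work surface. World frame = base frame: x ahead of the robot, y to its left, z up, the work surface at z = 0. Lengths are in m, angles in degrees, forces in N, time in s.
With the tool pointing down it reaches from about 0.425 to 0.875 m from the base axis. Payload 4.7 kg.
Tool frame: the origin (TCP) lies midway between the tips of the shut fingers; the grasp point (between the pads) lies 19 mm behind it; z points along the fingers, y is the line along which they close (so a half turn about z gives the same grasp; the last joint's range is limited). The gripper opens to 87 mm and grips with 3 to 60 N. Pads are 19 mm wide; open, the fingers measure 117 mm over their backs; the gripper's body (75 mm by 190 mm) begins 51 mm behind the grasp point.
Start: joints at [71.74, 18.392, -4.016, 83.108, 1.295, 78.541, -3.26], TCP at [0.212, -0.614, 0.223] pointing down, gripper open.
Joint ranges: [-163.93, 163.93], [-17.29, 119.83], [-79.2, 71.16], [3.27, 140.29], [-89.18, 269.18], [5.43, 117.66], [-154.24, 154.24]. Speed limits (degrees/s): [147.25, 147.25, 180, 180, 180, 180, 180].

## Interface

Orientations are given as [roll, pitch, yaw] about the fixed x, y, z axes, in that order (R = Rz(yaw) Ry(pitch) Rx(roll)).
In Python, from cell import env gives the robot as it stands.
- The arm moves only by the tool step_arm, never from a script. Its argument "moves" is a list of rows, each an object with "dp": the shift along the tool's x, y, z in mm, a list of three; "dr": the turn, a rotation vector about the tool's x, y, z in rad, a list of three; "fingers": the closure, from 0 (fully open) to 1 (shut). In form: [{"dp": [dx, dy, dz], "dr": [ax, ay, az], "fingers": fingers}, ...]. A call has exactly 5 rows; each row shifts and turns the commanded pose from where the row before left it, along the tool's axes as they then stand; what a row does not reach is not made up. A row lasts 1/8 s, in which the tool goes at most 62.5 mm and 10.7 degrees, less where a joint would pass 70% of its speed; a pose out of reach is approached as far as the arm can. A call with a gripper value outside its range is refused whole. The fingers move at their own pace and stop on an object; "squeeze" is the grip in N (left out, the last holds). Time passes only in rows, so rows that do not move let the fingers close, or fill a call up. It gives the time, the measured TCP pose, the force, the opening and the grip force at its end, in the units of the state.
- env.get_obs(): the state, without advancing time (a new reading comes with each control period).
- env.read_camera(name): name is "scene" or "top" or "wrist"; returns the picture (384x512x3 uint8, red, green, blue); there is no depth.
- env.camera_model(name): a dict with "fx", "fy", "cx", "cy" (pixels), "R" (3x3) and "t" (3): a world point X has camera coordinates R X + t. Camera axes: x right, y down, z forward; pixel columns grow to the right and rows downward; lengths in m; the calibration is good to about 2 mm. A picture is of the moment at which its call begins: read the wrist's pose just before it. camera_model takes no time and is no camera call; for the wrist camera it gives the pose at the moment of the call.
- env.sign_off(): hands the job in; it is judged then, once.
The state is a dict: "time_s": time; "qpos": joint angles; "joint_velocities": joint speeds; "effort": joint torques, N m; "tool_pos": TCP position; "tool_rot": TCP orientation; "force": force on the tool from outside, world axes, zero at the start; "wrist_torque": the same for the moment, N m; "grip_width": finger opening in m; "grasp_force": force on a finger pad.
Only numpy, scipy, OpenCV 4.12 (cv2) and the standard library are available. Lean on these libraries where they do the work, as an engineer would, in place of code of your own. Each camera call takes 0.05 s, during which the arm holds its last target. There are 200 camera calls.

## Task

Lift the grey dust cover off the round boss of the workpiece on the sloping plate and set it down, without dropping it, right way up on the black rubber mat. Then take the contact probe (the thick black one, not the slim metal plug gauge) out of its stand and hold its tip inside the small ring marked on the boss, square to the sloping face and pressed gently, so that the springy tip is about half way in. Finish like that, still holding the probe in place, and leave everything else where it was.

Things in the scene. Friction and masses are not known exactly. Their poses are not given: they have to be found in the camera images.
- workpiece: Fixed aluminium workpiece on a dark steel angle fixture (base 160 x 110 mm). Origin: centre of the top face (64 mm in diameter) of its round boss, 95 mm above the table; z points out of that face, which slopes by 18.3 deg (0.32 rad), leaning towards the fixture's front (-x); x points up the slope, y is level. The boss stands 14 mm above a block 90 (x) x 80 (y) mm.
- spot (a point): Centre of the marked ring (dark, with a centre dot, 17 mm outside and 14 mm inside diameter) on the boss face, hidden by the cover at first; 16 mm from the face's centre along the workpiece's +y (a cross marks the other side, y = -16 mm). Same axes as workpiece: z is the outward normal of the sloping face.
- cover: Loose grey plastic dust cover, about 70 g, 76 mm in diameter; it starts over the boss with 2 mm play, sloping with it. Origin: centre of its open underside, z along its axis up through the knob. Skirt and top plate 0 to 16 mm (top and wall 4 mm thick; on the boss its origin is 12 mm below the face), plain round knob 18 mm in diameter from 16 to 50 mm.
- cover_knob (a point): On the axis of the cover's knob, 40 mm above the cover's underside (10 mm below the knob's top).
- mat: Flat black rubber mat 150 x 150 mm, 3 mm thick, fixed on the table. Origin at the centre of its underside, on the table.
- stand: Fixed grey block 70 (x) x 150 (y) x 55 mm high with two upright holes 18 mm wide, 40 mm either side of its centre along its y; one holds the probe, the other the plug gauge (which is where varies). Origin at the centre of its underside.
- probe: Contact probe, about 120 g, round, upright in one of the stand's holes; drawn straight up out of it. Origin on its axis at the shoulder that rests on the stand (55 mm above the table), z up along the handle: black, 26 mm in diameter from 0 to 70 mm, tapering to 20 mm at 80 mm. Below: steel nose 14 mm in diameter, 34 mm long, then the springy tip 6 mm in diameter, to 50 mm below when free.
- probe_point (a point): The end of the probe's tip: 50 mm below the probe's origin on its axis when the tip is free, nearer as the tip is pushed in.
- probe_tip (a joint): How far the probe's springy tip is pushed in, m: 0 free, 0.014 at its stop. It takes 0.4 N to start and 0.4 N more per mm (about 3.2 N at half way, 7 mm).
- plug_gauge: Bystander: slim aluminium plug gauge in the stand's other hole, 80 mm from the probe; a 34 mm flange on the stand's top and a handle 16 mm in diameter up to 65 mm above the stand. Origin at the flange's underside.
- tweezers: Bystander: closed steel tweezers lying flat, 120 x 8 x 6 mm; origin at the centre of the underside.
- gauge_block: Bystander: flat steel block 35 x 50 x 9 mm lying on the table; origin at the centre of the underside.
- carton: Bystander: white carton 70 x 100 x 45 mm; origin at the centre of the underside.
- jar: Bystander: round jar, 56 mm in diameter, 75 mm high; origin at the centre of the underside.
Things that resemble listed ones, but are neither listed nor needed, are in the scene too. Of the things that look like the probe, take the one that is farthest to the robot's right at the start. What is shaped like the cover but turquoise is not meant.

How it is judged (in metres and radians):
On the way, in this order (a step that is already met when the one before it is completed fails the run):
1. the dust cover is set down right way up on the rubber mat and let go (horizontal distance between cover and mat below 0.06 m and height (world z) of cover between 0.001 and 0.008 m and angle between cover's own z axis and vertical below 0.1 rad and contact force between cover and the fingers below 0.1 N and linear speed of cover below 0.02 m/s), for 0.2 s.
2. the probe is drawn out of its stand (height (world z) of probe_point above 0.06 m and contact force between probe and the fingers above 1 N), for 0.1 s.
At the end, for the whole second after the job is handed in: Probe held still in the fingers, tip within 6.5 mm of the ring's centre, axis within 8 deg of the face's normal, springy tip pushed in 3 to 11 mm, contact force 0.8 to 8 N; cover resting released, right way up, its centre within 60 mm of the mat's centre (all of step 1 and distance between probe_point and spot below 0.0065 m and angle between the z axis of probe and the z axis of spot, either way round below 0.14 rad and value of joint probe_tip between 0.003 and 0.011 m and contact force between probe and workpiece between 0.8 and 8 N and contact force between probe and the fingers above 1 N and linear speed of probe below 0.02 m/s and contact force between probe and stand below 0.1 N); the arm keeps its last pose, push and grip.
It fails at once if the probe is pressed hard against the workpiece (over 15 N) (contact force between probe and workpiece above 15 N).
It fails at once if the cover is dropped (falls freely faster than 0.7 m/s) (linear speed of cover above 0.7 m/s and contact force between cover and the fingers below 0.05 N).
It fails at once if a bystander is moved by more than 20 mm (distance of any of plug_gauge, tweezers, gauge_block, carton, jar from where it was at the start of the episode above 0.02 m).
It also fails if it takes over 61 s, if anything falls off the work surface, if the arm or the gripper's body presses on something with over 40 N, if the wrist force passes 120 N, or if a joint passes its speed limit or range.

## Working session

There is one attempt and no reset: what is moved stays moved. The work goes in short steps, Python scripts to look and compute and a tool call to move; the robot and the scene stay as the last step left them, time stands still between calls to the robot, and variables do not carry over. Pictures are saved under pics/ and viewed, at most 11 in all, crops included, and the job is handed in when it is done.

Besides the shell and the picture viewer there is one more tool, called after "Request:" as name(argument=value, ...) on one line, values as JSON. step_arm: Moves the arm, as the interface text tells. Its arguments: {"type":"object","properties":{"moves":{"type":"array","items":{"type":"object","properties":{"dp":{"type":"array","items":{"type":"number"}},"dr":{"type":"array","items":{"type":"number"}},"fingers":{"type":"number"}}}},"squeeze":{"type":"number"}},"required":["moves"]}

```bash
mkdir -p pics; ls; python3 - <<'E'
from cell import env
import cv2,numpy as np
o=env.get_obs();print(o)
for n in("scene","top"):
    im=env.read_camera(n);cv2.imwrite(f"pics/{n}0.png",im[:,:,::-1]);m=env.camera_model(n);print(n,{k:np.round(v,4).tolist() for k,v in m.items()})
a=cv2.imread("pics/scene0.png");b=cv2.imread("pics/top0.png")
E
```

```text
pics
{'time_s': 0.0, 'qpos': array([71.74029726, 18.438357  , -4.01445699, 83.17349901,  1.29439684,
       78.54146838, -3.25872762]), 'joint_velocities': array([0.03945022, 0.04783654, 0.00053339, 0.08024121, 0.04134551,
       0.11785616, 0.04229633]), 'effort': array([ 1.64486075e-03, -4.91289139e+01, -4.02944684e-01, -3.12528348e+01,
       -6.38852036e-02,  4.38462419e-02,  1.42728791e-04]), 'tool_pos': array([ 0.21210951, -0.61383933,  0.22148163]), 'tool_rot': array([-1.79891879e+02,  5.48600262e-03,  1.90695588e+01]), 'force': array([-0.31402052, -0.00719354, -0.78180085]), 'wrist_torque': array([ 0.04665912, -0.02806025, -0.06174826]), 'grasp_force': 0.0, 'grip_width': 0.0867665958098048}
scene {'fx': 398.8369, 'fy': 398.8369, 'cx': 260.8534, 'cy': 194.7177, 'R': [[0.8856, 0.4642, -0.0143], [0.294, -0.5841, -0.7566], [-0.3595, 0.6659, -0.6537]], 't': [-0.5085, -0.0783, 1.3262]}
top {'fx': 386.032, 'fy': 386.032, 'cx': 257.6883, 'cy': 182.1848, 'R': [[0.0076, -0.9998, -0.0158], [-0.9974, -0.0064, -0.0719], [0.0718, 0.0163, -0.9973]], 't': [0.0106, 0.5463, 0.9603]}
```

View pics/scene0.png

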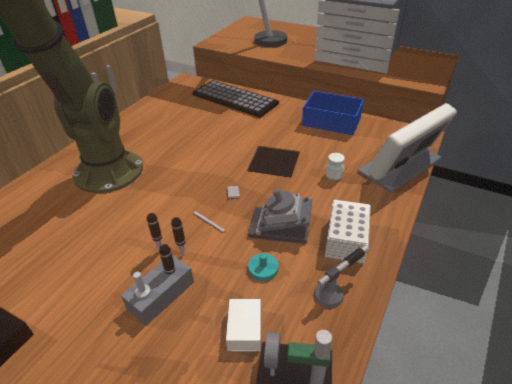

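View pics/top0.png

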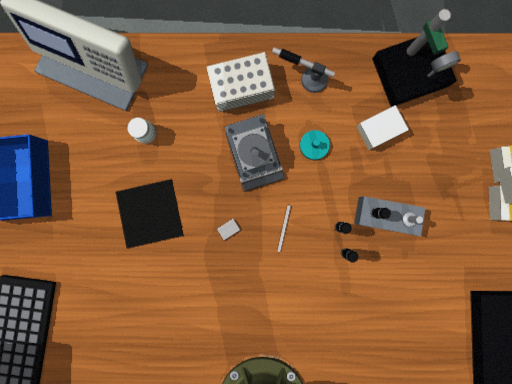

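Scene and top views: workpiece with grey cover at top (255,150) / scene (283,210); turquoise decoy at top (315,145), mat (150,213), stand (392,216). Things that look like the probe, in top pixels: A (382,213) in the stand, B (343,228), and C (351,255) standing free. Image right is robot right, so A is farthest right and in the stand. I'll confirm this in a crop.

```bash
python3 - <<'E'
import cv2,numpy as np
a=cv2.imread("pics/scene0.png");b=cv2.imread("pics/top0.png")
r=lambda x:cv2.resize(x,(400,300),interpolation=cv2.INTER_CUBIC)
cv2.imwrite("pics/crop0.png",np.vstack([np.hstack([r(b[180:270,325:445]),r(b[100:205,190:330])]),np.hstack([r(a[195:330,90:270]),r(a[165:255,225:345])])]))
E
```

```text
(no output)
```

View pics/crop0.png

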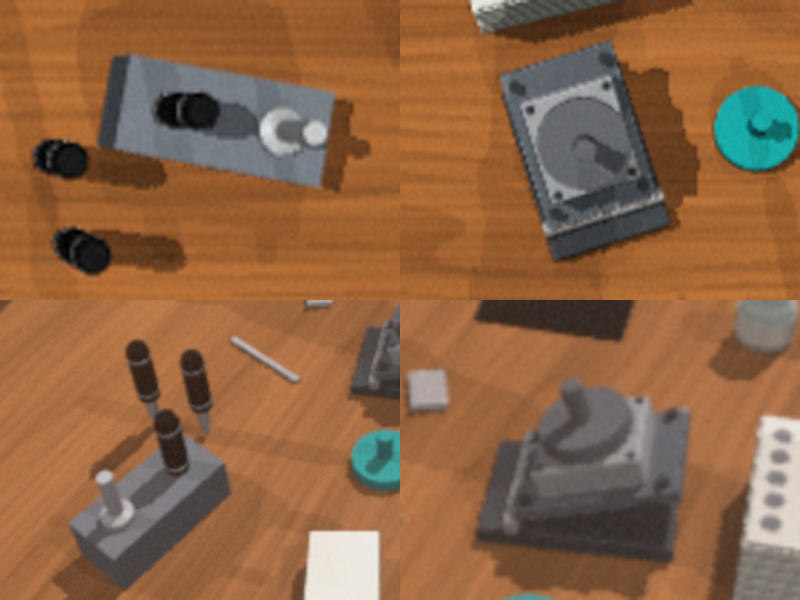

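Crop: A in the stand (top 385,213; scene 167,260) is the probe, next to the metal plug gauge; B and C stand free to its left. The cover is grey on the boss, and the fixture's lip (front) faces the robot. Next, rough positions.

```bash
cat > h.py <<'E'
import numpy as np,cv2
from scipy.spatial.transform import Rotation as Ro
def ray(m,p):
    R=np.array(m["R"]);t=np.array(m["t"]);d=R.T@np.array([(p[0]-m["cx"])/m["fx"],(p[1]-m["cy"])/m["fy"],1.]);return -R.T@t,d
def onz(m,p,z):
    c,d=ray(m,p);return c+d*(z-c[2])/d[2]
def proj(m,X):
    c=np.array(m["R"])@np.array(X)+np.array(m["t"]);return np.array([m["fx"]*c[0]/c[2]+m["cx"],m["fy"]*c[1]/c[2]+m["cy"]])
def tri(mp):
    A=np.zeros((3,3));b=np.zeros(3);L=[]
    for m,p in mp:
        c,d=ray(m,p);d/=np.linalg.norm(d);P=np.eye(3)-np.outer(d,d);A+=P;b+=P@c;L.append((P,c))
    x=np.linalg.solve(A,b);return x,[np.linalg.norm(P@(x-c)) for P,c in L]
def to_tool(o,goal_p,goal_R):
    """dp (mm) and dr (rad) in tool axes from state o to goal"""
    R=Ro.from_euler('xyz',o['tool_rot'],degrees=True).as_matrix()
    return R.T@(np.array(goal_p)-o['tool_pos'])*1000, Ro.from_matrix(R.T@goal_R).as_rotvec()
E
python3 - <<'E'
from cell import env
from h import *
np.set_printoptions(precision=4,suppress=True)
T=env.camera_model("top");S=env.camera_model("scene")
a=cv2.imread("pics/scene0.png");b=cv2.imread("pics/top0.png")
print("cover top centre",onz(T,(255.4,151.1),.099))
g=cv2.cvtColor(b,cv2.COLOR_BGR2HSV)
m=((g[...,2]<45)).astype('uint8');m[:170]=0;m[255:]=0;m[:,:105]=0;m[:,195:]=0
c=max(cv2.findContours(m,0,2)[0],key=cv2.contourArea);r=cv2.minAreaRect(c);print("mat",r,onz(T,r[0],.003),[onz(T,p,.003)[:2] for p in cv2.boxPoints(r)])
print("probe top",tri([(T,(387,213)),(S,(165.5,249))]), onz(T,(387,213),.135))
print("B",tri([(T,(346,228)),(S,(152.5,217))]),"C",tri([(T,(353,256)),(S,(176.5,221))]))
print("gauge",onz(T,(419,220),.12))
# stand by grey (low saturation) mask, wp base
s=((g[...,1]<90)&(g[...,2]>50)).astype('uint8')
for nm,(x0,x1,y0,y1) in dict(stand=(350,440,190,245),wp=(215,295,105,200)).items():
    q=np.zeros_like(s);q[y0:y1,x0:x1]=s[y0:y1,x0:x1]
    c=max(cv2.findContours(q,0,2)[0],key=cv2.contourArea);r=cv2.minAreaRect(c);bp=cv2.boxPoints(r);print(nm,r,bp.tolist());print(np.array([onz(T,p,.055 if nm=="stand" else 0.02) for p in bp])[:,:2])
E
```

```text
cover top centre [0.6136 0.0191 0.099 ]
mat ((149.1850128173828, 213.35107421875), (57.18606185913086, 57.90831756591797), 77.73522186279297) [0.465  0.2939 0.003 ] [array([0.5207, 0.385 ]), array([0.5536, 0.2385]), array([0.41  , 0.2038]), array([0.3775, 0.3488])]
probe top (array([ 0.4747, -0.2727,  0.1318]), [np.float64(0.004254066230488311), np.float64(0.004254066230488513)]) [ 0.4713 -0.2744  0.135 ]
B (array([ 0.4188, -0.1987,  0.1438]), [np.float64(0.025126455499327325), np.float64(0.02512645549932728)]) C (array([ 0.4009, -0.1849,  0.1126]), [np.float64(0.03202807745508221), np.float64(0.032028077455082286)])
gauge [ 0.4561 -0.3504  0.12  ]
stand ((389.66790771484375, 215.43772888183594), (68.06389617919922, 29.240447998046875), 10.619654655456543) [[353.5245056152344, 223.5358428955078], [358.9131774902344, 194.7962188720703], [425.8113098144531, 207.33961486816406], [420.4226379394531, 236.07923889160156]]
[[ 0.4449 -0.2187]
 [ 0.5145 -0.2325]
 [ 0.4853 -0.3933]
 [ 0.4161 -0.3788]]
wp ((253.82835388183594, 152.0319061279297), (68.04756164550781, 43.31480026245117), 72.34988403320312) [[222.87432861328125, 126.17637634277344], [264.1501159667969, 113.04316711425781], [284.7823791503906, 177.88743591308594], [243.506591796875, 191.02064514160156]]
[[ 0.6899  0.105 ]
 [ 0.7245 -0.0008]
 [ 0.5576 -0.0542]
 [ 0.5235  0.0502]]
```

```bash
cat >> h.py <<'E'
def wpR(yaw,tilt=18.3):
    return Ro.from_euler('zy',[yaw,-tilt],degrees=True).as_matrix() if 0 else (Ro.from_euler('z',yaw,degrees=True)*Ro.from_euler('y',-tilt,degrees=True)).as_matrix()
FLIP=np.diag([1,-1,-1.])
E
python3 - <<'E'
from cell import env
from h import *
np.set_printoptions(precision=4,suppress=True)
T=env.camera_model("top");S=env.camera_model("scene")
print("B",tri([(T,(346,228)),(S,(176.5,221))]),"C",tri([(T,(353,256)),(S,(152.5,217))]))
W=wpR(18);n=W[:,2];print(n);f=np.array([.6148,.0195,.095]);o=env.get_obs()
print(to_tool(o,f+.15*n,W@FLIP), f+.15*n)
E
```

```text
B (array([ 0.4393, -0.184 ,  0.1253]), [np.float64(0.0027487788363819215), np.float64(0.0027487788363819107)]) C (array([ 0.3776, -0.1989,  0.1248]), [np.float64(0.002902527888898823), np.float64(0.002902527888898686)])
[-0.2986 -0.097   0.9494]
(array([ 540.422 , -467.9565,  -15.088 ]), array([-0.0047,  0.3195,  0.0183])) [0.57   0.0049 0.2374]
```

Request:
step_arm(moves=[{"dp": [36,-31.2,-3],"dr": [0,0,0],"fingers": 0},{"dp": [36,-31.2,-3],"dr": [0,0,0],"fingers": 0},{"dp": [36,-31.2,-3],"dr": [0,0,0],"fingers": 0},{"dp": [36,-31.2,-3],"dr": [0,0,0],"fingers": 0},{"dp": [36,-31.2,-3],"dr": [0,0,0],"fingers": 0}], squeeze=30)

```text
time_s: 0.72
tool_pos: [0.332, -0.4065, 0.2373]
tool_rot: [-180.0, 0.0, 19.1]
force: [0.7, 0.3, 0.8]
grip_width: 0.0873
grasp_force: 0.0
```

Request:
step_arm(moves=[{"dp": [36,-31.2,0],"dr": [0,0,0],"fingers": 0},{"dp": [36,-31.2,0],"dr": [0,0,0],"fingers": 0},{"dp": [36,-31.2,0],"dr": [0,0,0],"fingers": 0},{"dp": [36,-31.2,0],"dr": [0,0,0],"fingers": 0},{"dp": [36,-31.2,0],"dr": [0,0,0],"fingers": 0}])

```text
time_s: 1.35
tool_pos: [0.451, -0.2004, 0.2373]
tool_rot: [180.0, 0.0, 19.1]
force: [0.5, 0.0, 0.5]
grip_width: 0.087
grasp_force: 0.0
```

Request:
step_arm(moves=[{"dp": [36,-31.2,0],"dr": [0,0,0],"fingers": 0},{"dp": [36,-31.2,0],"dr": [0,0,0],"fingers": 0},{"dp": [36,-31.2,0],"dr": [0,0,0],"fingers": 0},{"dp": [36,-31.2,0],"dr": [0,0,0],"fingers": 0},{"dp": [36,-31.2,0],"dr": [0,0,0],"fingers": 0}])

```text
time_s: 1.98
tool_pos: [0.5702, 0.0055, 0.2372]
tool_rot: [180.0, 0.0, 19.0]
force: [0.1, -1.0, -0.1]
grip_width: 0.0866
grasp_force: 0.0
```

Request:
step_arm(moves=[{"dp": [0,0,0],"dr": [0,0.064,0.004],"fingers": 0},{"dp": [0,0,0],"dr": [0,0.064,0.004],"fingers": 0},{"dp": [0,0,0],"dr": [0,0.064,0.004],"fingers": 0},{"dp": [0,0,0],"dr": [0,0.064,0.004],"fingers": 0},{"dp": [0,0,0],"dr": [0,0.064,0.002],"fingers": 0}])

```text
time_s: 2.6
tool_pos: [0.5694, 0.0043, 0.2371]
tool_rot: [-179.8, -18.4, 18.0]
force: [-1.2, 0.2, -0.8]
grip_width: 0.0868
grasp_force: 0.0
```

```bash
python3 - <<'E'
from cell import env
from h import *
np.set_printoptions(precision=4,suppress=True)
W=wpR(18);n=W[:,2];f=np.array([.6148,.0195,.095]);o=env.get_obs();print(o['time_s'],o['tool_pos'],o['tool_rot'],to_tool(o,f+.15*n,W@FLIP))
m=env.camera_model("wrist");im=env.read_camera("wrist");cv2.imwrite("pics/w1.png",im[:,:,::-1])
import pickle;pickle.dump(m,open("w1.pkl","wb"));print(m["R"],m["t"],m["fx"],m["cx"],m["cy"])
for h in(-.0,.004,.038):print(proj(m,f+h*n))
E
```

```text
2.6 [0.5694 0.0043 0.2371] [-179.8386  -18.4098   17.9888] (array([ 0.767 , -0.4086, -0.0289]), array([-0.0028, -0.0019, -0.0002]))
[[ 0.309  -0.951  -0.0033]
 [-0.9506 -0.3087 -0.033 ]
 [ 0.0304  0.0134 -0.9994]] [-0.17    0.5803  0.398 ] 341.84697759296796 260.72615323946155 193.38803474219705
[261.9555 179.309 ]
[261.9567 180.3533]
[261.9678 190.3627]
```

View pics/w1.png

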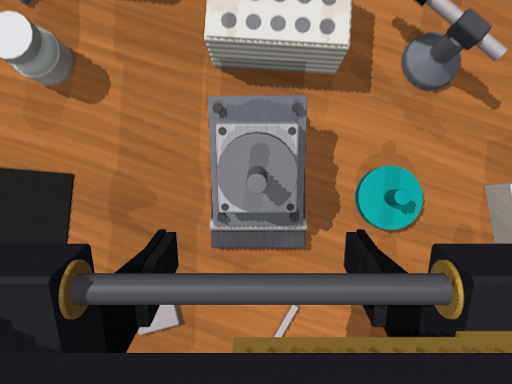

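Wrist view: the fixture is square in the image (yaw about 18 deg), the cover disc is near (258,172) and the knob top near (257,181). Both are several px from my prediction, so I'll fit them properly.

```bash
python3 - <<'E'
from h import *
from cell import env
import pickle
np.set_printoptions(precision=4,suppress=True)
m=pickle.load(open("w1.pkl","rb"));T=env.camera_model("top")
W=wpR(18);n=W[:,2]
for nm,f,mm,cx,cy,r0,r1 in(("w","pics/w1.png",m,258,172,36,46),("k","pics/w1.png",m,257,181,7,13),("t","pics/top0.png",T,255,151,14,20)):
    g=cv2.cvtColor(cv2.imread(f),6);s=4;k=60 if nm!="k" else 22;x0,y0=cx-k,cy-k;c=cv2.resize(g[y0:cy+k,x0:cx+k],None,fx=s,fy=s,interpolation=2)
    c=cv2.GaussianBlur(c,(0,0),3)
    h=cv2.HoughCircles(c,cv2.HOUGH_GRADIENT_ALT,1,5,param1=60,param2=.3,minRadius=r0*s,maxRadius=r1*s)
    for q in ([] if h is None else h[0][:4]):
        p=(q[0]/s+x0-.4,q[1]/s+y0-.4);print(nm,p,q[2]/s,"top plate->",onz(mm,p,.0988)-.004*n,"knob->",onz(mm,p,.095+.038*n[2])-.038*n)
for X in np.array([[.6148,.0195,.095],[.622,.0225,.095]]):
    print(proj(m,X+.004*n),proj(m,X+.038*n),proj(T,X+.004*n),proj(T,X+.038*n))
E
```

```text
w (np.float32(256.1), np.float32(171.85)) 40.620213 top plate-> [0.6207 0.0271 0.095 ] knob-> [0.628 0.029 0.095]
w (np.float32(262.1), np.float32(184.6)) 43.049606 top plate-> [0.6111 0.0182 0.095 ] knob-> [0.6194 0.0209 0.095 ]
k (np.float32(258.1), np.float32(175.6)) 10.793066 top plate-> [0.6179 0.0243 0.095 ] knob-> [0.6256 0.0264 0.095 ]
k (np.float32(256.1), np.float32(182.1)) 9.3476095 top plate-> [0.6116 0.0242 0.095 ] knob-> [0.6199 0.0263 0.095 ]
t (np.float32(254.85), np.float32(149.85)) 17.40778 top plate-> [0.6178 0.0208 0.095 ] knob-> [0.6229 0.0233 0.095 ]
t (np.float32(258.6), np.float32(159.1)) 18.273773 top plate-> [0.596  0.0118 0.095 ] knob-> [0.6018 0.0147 0.095 ]
t (np.float32(249.35), np.float32(164.6)) 15.626173 top plate-> [0.5829 0.0334 0.095 ] knob-> [0.5892 0.0354 0.095 ]
t (np.float32(264.35), np.float32(160.6)) 15.564161 top plate-> [ 0.5925 -0.0017  0.095 ] knob-> [0.5985 0.0016 0.095 ]
[261.9567 180.3533] [261.9678 190.3627] [255.3867 151.1134] [256.4988 153.3998]
[261.2812 172.0208] [261.2152 181.0701] [254.1342 148.0672] [255.1983 150.2371]
```

```bash
python3 - <<'E'
from h import *
from cell import env
np.set_printoptions(precision=4,suppress=True)
W=wpR(18);n=W[:,2];f=np.array([.6200,.0260,.095]);o=env.get_obs();print(to_tool(o,f+.06*n,W@FLIP))
E
```

```text
(array([ 8.9242, -5.2625, 92.0242]), array([-0.0018, -0.0015, -0.001 ]))
```

Request:
step_arm(moves=[{"dp": [2,-1,20],"dr": [0,0,0],"fingers": 0},{"dp": [2,-1,20],"dr": [-0.002,-0.002,-0.001],"fingers": 0},{"dp": [2,-1,20],"dr": [0,0,0],"fingers": 0},{"dp": [2,-1,20],"dr": [0,0,0],"fingers": 0},{"dp": [1,-1,12],"dr": [0,0,0],"fingers": 0}])

```text
time_s: 3.28
tool_pos: [0.6034, 0.0212, 0.1516]
tool_rot: [-179.9, -18.1, 18.1]
force: [0.8, 0.4, -0.4]
grip_width: 0.0867
grasp_force: 0.0
```

```bash
python3 - <<'E'
from cell import env
from h import *
import pickle
np.set_printoptions(precision=4,suppress=True)
W=wpR(18);n=W[:,2];f=np.array([.620,.026,.095]);o=env.get_obs();print(to_tool(o,f+.01*n,W@FLIP))
m=env.camera_model("wrist");im=env.read_camera("wrist");cv2.imwrite("pics/w2.png",im[:,:,::-1]);pickle.dump(m,open("w2.pkl","wb"))
print(proj(m,f+.004*n),proj(m,f+.038*n))
E
```

```text
(array([-1.2397,  0.6209, 49.1815]), array([-0.0018,  0.0034,  0.0011]))
[263.3035 215.9727] [263.5911 236.4683]
```

View pics/w2.png

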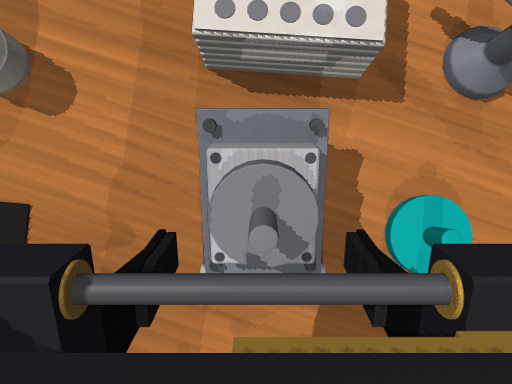

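Knob top at (263,238), disc centre (264,215), both within 1.5 px of prediction. I'll descend, close and lift.

Request:
step_arm(moves=[{"dp": [-0.5,0.6,14],"dr": [0,0.003,0],"fingers": 0},{"dp": [-0.5,0,14],"dr": [0,0,0],"fingers": 0},{"dp": [0,0,12],"dr": [0,0,0],"fingers": 0},{"dp": [0,0,9],"dr": [0,0,0],"fingers": 0},{"dp": [0,0,0],"dr": [0,0,0],"fingers": 0}])

```text
time_s: 3.95
tool_pos: [0.6173, 0.025, 0.1052]
tool_rot: [-179.9, -18.3, 18.1]
force: [0.2, 0.9, 0.3]
grip_width: 0.0867
grasp_force: 0.0
```

Request:
step_arm(moves=[{"dp": [0,0,0],"dr": [0,0,0],"fingers": 0.4},{"dp": [0,0,0],"dr": [0,0,0],"fingers": 0.6},{"dp": [0,0,0],"dr": [0,0,0],"fingers": 0.8},{"dp": [0,0,0],"dr": [0,0,0],"fingers": 1},{"dp": [0,0,0],"dr": [0,0,0],"fingers": 1}], squeeze=25)

```text
time_s: 4.58
tool_pos: [0.6177, 0.0247, 0.1063]
tool_rot: [-180.0, -18.4, 18.1]
force: [0.2, -0.0, 0.5]
grip_width: 0.0448
grasp_force: 0.0
```

Request:
step_arm(moves=[{"dp": [0,0,0],"dr": [0,0,0],"fingers": 1},{"dp": [0,0,0],"dr": [0,0,0],"fingers": 1},{"dp": [0,0,0],"dr": [0,0,0],"fingers": 1},{"dp": [0,0,0],"dr": [0,0,0],"fingers": 1},{"dp": [0,0,0],"dr": [0,0,0],"fingers": 1}])

```text
time_s: 5.2
tool_pos: [0.6177, 0.0247, 0.1061]
tool_rot: [-180.0, -18.4, 18.1]
force: [0.7, -0.1, -0.3]
grip_width: 0.017
grasp_force: 25.0
```

Request:
step_arm(moves=[{"dp": [0,0,-8],"dr": [0,0,0],"fingers": 1},{"dp": [0,0,-14],"dr": [0,0,0],"fingers": 1},{"dp": [0,0,-20],"dr": [0,0,0],"fingers": 1},{"dp": [0,0,-20],"dr": [0,0,0],"fingers": 1},{"dp": [0,0,-18],"dr": [0,0,0],"fingers": 1}])

```text
time_s: 5.82
tool_pos: [0.5936, 0.0168, 0.1839]
tool_rot: [180.0, -18.4, 18.1]
force: [0.4, -0.3, -1.0]
grip_width: 0.0172
grasp_force: 25.0
```

```bash
python3 - <<'E'
from cell import env
from h import *
import pickle
np.set_printoptions(precision=4,suppress=True)
W=wpR(18);n=W[:,2];f=np.array([.620,.026,.095]);o=env.get_obs();print(o['tool_pos'],o['grip_width'],o['grasp_force'],o['force'])
print("h",(np.array([.6177,.0247,.1062])-f)@n*1000+12)
W0=wpR(18,0)@FLIP
print(to_tool(o,[.465,.294,.1],W0))
im=env.read_camera("wrist")[:,:,::-1];cv2.imwrite("pics/w3.png",im)
E
```

```text
[0.5936 0.0168 0.1839] 0.017239327159369912 25.000394764356315 [ 0.4461 -0.3229 -1.0326]
h 23.446539570113842
(array([ -60.9082, -303.4366,   67.8975]), array([ 0.0003, -0.322 ,  0.0014]))
```

View pics/w3.png

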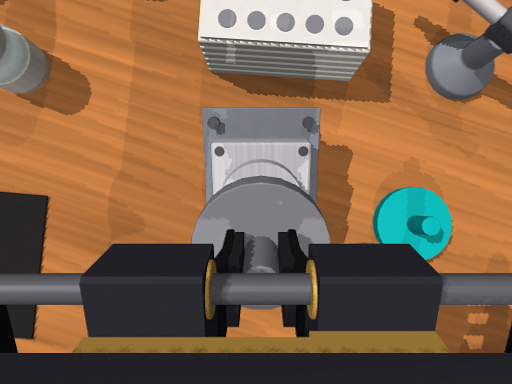

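Cover is held in the fingers and clear of the boss. I'll bring it upright and carry it over the mat.

Request:
step_arm(moves=[{"dp": [0,0,0],"dr": [0,-0.065,0],"fingers": 1},{"dp": [0,0,0],"dr": [0,-0.065,0],"fingers": 1},{"dp": [0,0,0],"dr": [0,-0.065,0],"fingers": 1},{"dp": [0,0,0],"dr": [0,-0.065,0],"fingers": 1},{"dp": [0,0,0],"dr": [0,-0.062,0.001],"fingers": 1}])

```text
time_s: 6.5
tool_pos: [0.5939, 0.0168, 0.1823]
tool_rot: [-180.0, 0.2, 18.0]
force: [-0.1, -0.1, -0.8]
grip_width: 0.0172
grasp_force: 25.0
```

Request:
step_arm(moves=[{"dp": [-3.7,-25,0],"dr": [0,0,0],"fingers": 1},{"dp": [-3.7,-33,0],"dr": [0,0,0],"fingers": 1},{"dp": [-3.7,-33,0],"dr": [0,0,0],"fingers": 1},{"dp": [-3.7,-33,0],"dr": [0,0,0],"fingers": 1},{"dp": [-3.7,-33,0],"dr": [0,0,0],"fingers": 1}])

```text
time_s: 7.12
tool_pos: [0.526, 0.1624, 0.1824]
tool_rot: [-180.0, 0.0, 18.1]
force: [-0.7, -0.7, 0.5]
grip_width: 0.0172
grasp_force: 25.0
```

Request:
step_arm(moves=[{"dp": [-3.7,-33,0],"dr": [0,0,0],"fingers": 1},{"dp": [-3.7,-33,0],"dr": [0,0,0],"fingers": 1},{"dp": [-3.7,-33,0],"dr": [0,0,0],"fingers": 1},{"dp": [-3.7,-27,0],"dr": [0,0,0],"fingers": 1},{"dp": [-3.7,-20,0],"dr": [0,0,0],"fingers": 1}])

```text
time_s: 7.75
tool_pos: [0.4627, 0.2957, 0.1824]
tool_rot: [-180.0, 0.0, 18.2]
force: [1.1, -0.5, -0.6]
grip_width: 0.0176
grasp_force: 25.0
```

Request:
step_arm(moves=[{"dp": [0,0,24],"dr": [0,0,0],"fingers": 1},{"dp": [0,0,30],"dr": [0,0,0],"fingers": 1},{"dp": [0,0,30],"dr": [0,0,0],"fingers": 1},{"dp": [0,0,24],"dr": [0,0,0],"fingers": 1},{"dp": [0,0,20],"dr": [0,0,0],"fingers": 1}])

```text
time_s: 8.38
tool_pos: [0.4636, 0.2939, 0.0535]
tool_rot: [-180.0, 0.1, 18.1]
force: [0.3, -0.3, -0.7]
grip_width: 0.0168
grasp_force: 25.0
```

Request:
step_arm(moves=[{"dp": [0,0,10],"dr": [0,0,0],"fingers": 1},{"dp": [0,0,6],"dr": [0,0,0],"fingers": 1},{"dp": [0,0,0],"dr": [0,0,0],"fingers": 1},{"dp": [0,0,0],"dr": [0,0,0],"fingers": 1},{"dp": [0,0,0],"dr": [0,0,0],"fingers": 1}])

```text
time_s: 9.0
tool_pos: [0.4651, 0.2938, 0.0388]
tool_rot: [-180.0, 0.0, 18.0]
force: [-0.3, 0.2, -1.1]
grip_width: 0.0176
grasp_force: 25.0
```

Request:
step_arm(moves=[{"dp": [0,0,3],"dr": [0,0,0],"fingers": 1},{"dp": [0,0,3],"dr": [0,0,0],"fingers": 1},{"dp": [0,0,3],"dr": [0,0,0],"fingers": 1},{"dp": [0,0,0],"dr": [0,0,0],"fingers": 1},{"dp": [0,0,0],"dr": [0,0,0],"fingers": 1}])

```text
time_s: 9.62
tool_pos: [0.4646, 0.2937, 0.0292]
tool_rot: [-180.0, 0.1, 18.0]
force: [-0.6, 0.4, -0.5]
grip_width: 0.017
grasp_force: 25.0
```

Request:
step_arm(moves=[{"dp": [0,0,1],"dr": [0,0,0],"fingers": 1},{"dp": [0,0,0.5],"dr": [0,0,0],"fingers": 1},{"dp": [0,0,0.5],"dr": [0,0,0],"fingers": 1},{"dp": [0,0,0],"dr": [0,0,0],"fingers": 1},{"dp": [0,0,0],"dr": [0,0,0],"fingers": 1}])

```text
time_s: 10.25
tool_pos: [0.4647, 0.2936, 0.0273]
tool_rot: [-180.0, 0.1, 18.0]
force: [1.0, -0.8, 0.2]
grip_width: 0.0174
grasp_force: 25.0
```

Request:
step_arm(moves=[{"dp": [0,0,0.5],"dr": [0,0,0],"fingers": 1},{"dp": [0,0,0.5],"dr": [0,0,0],"fingers": 1},{"dp": [0,0,0],"dr": [0,0,0],"fingers": 1},{"dp": [0,0,0],"dr": [0,0,0],"fingers": 1},{"dp": [0,0,0],"dr": [0,0,0],"fingers": 1}])

```text
time_s: 10.88
tool_pos: [0.4647, 0.2936, 0.0262]
tool_rot: [-180.0, 0.1, 18.0]
force: [-0.4, 0.4, -1.1]
grip_width: 0.0175
grasp_force: 25.0
```

Request:
step_arm(moves=[{"dp": [0,0,0.5],"dr": [0,0,0],"fingers": 1},{"dp": [0,0,0.5],"dr": [0,0,0],"fingers": 1},{"dp": [0,0,0],"dr": [0,0,0],"fingers": 1},{"dp": [0,0,0],"dr": [0,0,0],"fingers": 1},{"dp": [0,0,0],"dr": [0,0,0],"fingers": 1}])

```text
time_s: 11.5
tool_pos: [0.4646, 0.2936, 0.0255]
tool_rot: [-180.0, 0.1, 18.0]
force: [-0.6, -1.5, 4.9]
grip_width: 0.0173
grasp_force: 25.0
```

Contact on the mat (about 5 N up). Release and withdraw.

Request:
step_arm(moves=[{"dp": [0,0,0],"dr": [0,0,0],"fingers": 0.7},{"dp": [0,0,0],"dr": [0,0,0],"fingers": 0.6},{"dp": [0,0,0],"dr": [0,0,0],"fingers": 0.5},{"dp": [0,0,0],"dr": [0,0,0],"fingers": 0.4},{"dp": [0,0,0],"dr": [0,0,0],"fingers": 0.4}])

```text
time_s: 12.12
tool_pos: [0.4647, 0.2936, 0.0252]
tool_rot: [-180.0, 0.1, 18.0]
force: [0.2, -0.3, 0.2]
grip_width: 0.0501
grasp_force: 0.0
```

Request:
step_arm(moves=[{"dp": [0,0,-10],"dr": [0,0,0],"fingers": 0.3},{"dp": [0,0,-30],"dr": [0,0,0],"fingers": 0.2},{"dp": [0,0,-40],"dr": [0,0,0],"fingers": 0},{"dp": [0,0,-50],"dr": [0,0,0],"fingers": 0},{"dp": [0,0,-60],"dr": [0,0,0],"fingers": 0}])

```text
time_s: 12.75
tool_pos: [0.4643, 0.2933, 0.2169]
tool_rot: [-180.0, 0.1, 18.0]
force: [0.7, -0.6, 0.4]
grip_width: 0.0853
grasp_force: 0.0
```

```bash
python3 - <<'E'
from cell import env
from h import *
import pickle
np.set_printoptions(precision=4,suppress=True)
o=env.get_obs();m=env.camera_model("wrist");w=env.read_camera("wrist")[:,:,::-1].copy();t=env.read_camera("top")[:,:,::-1].copy();s=env.read_camera("scene")[:,:,::-1].copy()
cv2.imwrite("pics/w4.png",w);cv2.imwrite("pics/t4.png",t);cv2.imwrite("pics/s4.png",s);pickle.dump(m,open("w4.pkl","wb"))
r=lambda x:cv2.resize(x,(400,300),interpolation=2)
cv2.imwrite("pics/c4.png",np.vstack([np.hstack([r(w),r(s[140:230,230:350])]),np.hstack([r(t[100:205,190:330]),r(t[180:270,325:445])])]))
print(o['tool_pos'],to_tool(o,[.4713,-.2744,.2],np.eye(3)@FLIP))
T=env.camera_model("top");W=wpR(18)
for f in([.620,.026,.095],):
    print("pred ring top-cam",proj(T,np.array(f)+W@[0,.016,0]))
E
```

```text
[0.4643 0.2933 0.2169] (array([-169.0789,  542.0176,   17.1467]), array([0.0002, 0.0018, 0.3148]))
pred ring top-cam [246.0557 150.701 ]
```

View pics/c4.png

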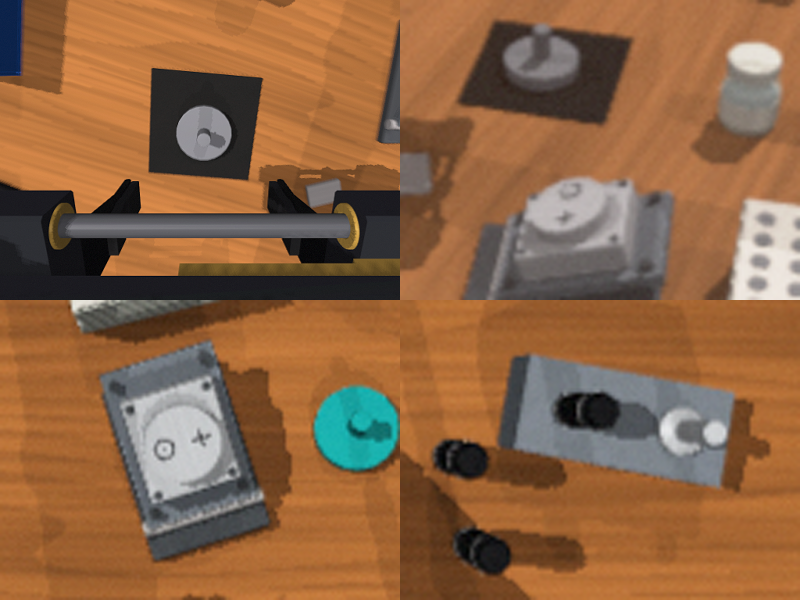

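Cover stands upright on the mat, and the ring shows on the boss's +y side (top cam about (247,152)); the probe is still in the stand. Next, the grasp direction: closing line along the stand's x. I'll check joint 7 for the turn.

```bash
python3 - <<'E'
from cell import env
from h import *
np.set_printoptions(precision=4,suppress=True)
o=env.get_obs();print(o['qpos'],o['tool_rot'],np.degrees(np.arctan2(o['tool_pos'][1],o['tool_pos'][0])))
for yw in(79.8,-100.2):
    R=wpR(yw,0)@FLIP;print(yw,R[:,:2].T,to_tool(o,[.4713,-.2744,.22],R)[1], R.T@(np.array([.4713,-.2744,.22])-o['tool_pos'])*1000)
# ring in scene + top (dark blobs on the bright face)
T=env.camera_model("top");S=env.camera_model("scene")
print(tri([(T,(247.4,152.5)),(S,(281.3,196.1))]))
W=wpR(18);print("expected",np.array([.62,.026,.095])+W@[0,.016,0])
E
```

```text
[   9.2997   10.9243  -49.5686   96.4256    8.6446   76.2039 -113.7423] [-179.9504   -0.3935   18.0284] 32.33210878437691
79.8 [[ 0.1771  0.9842  0.    ]
 [ 0.9842 -0.1771  0.    ]] [ 0.0029 -0.0067 -1.0781] [-559.9016  105.5178   -0.4343]
-100.2 [[-0.1771 -0.9842  0.    ]
 [-0.9842  0.1771  0.    ]] [-0.0076 -0.0033  2.0635] [ 559.9016 -105.5178   -0.4343]
(array([0.6131, 0.0396, 0.0985]), [np.float64(0.003328753477833528), np.float64(0.0033287534778335677)])
expected [0.6151 0.0412 0.095 ]
```

Request:
step_arm(moves=[{"dp": [0,0,0],"dr": [0,0,-0.108],"fingers": 0},{"dp": [0,0,0],"dr": [0,0,-0.108],"fingers": 0},{"dp": [0,0,0],"dr": [0,0,-0.108],"fingers": 0},{"dp": [0,0,0],"dr": [0,0,-0.108],"fingers": 0},{"dp": [0,0,0],"dr": [0,0,-0.108],"fingers": 0}])

```text
time_s: 13.52
tool_pos: [0.4642, 0.2932, 0.2142]
tool_rot: [-179.9, 0.1, 49.2]
force: [1.0, -0.8, -1.4]
grip_width: 0.0871
grasp_force: 0.0
```

Request:
step_arm(moves=[{"dp": [0,0,0],"dr": [0,0,-0.108],"fingers": 0},{"dp": [0,0,0],"dr": [0,0,-0.108],"fingers": 0},{"dp": [0,0,0],"dr": [0,0,-0.108],"fingers": 0},{"dp": [0,0,0],"dr": [0,0,-0.108],"fingers": 0},{"dp": [0,0,0],"dr": [0,0,-0.106],"fingers": 0}])

```text
time_s: 14.15
tool_pos: [0.4642, 0.2932, 0.2142]
tool_rot: [-179.9, 0.1, 80.0]
force: [-0.3, 0.1, -0.1]
grip_width: 0.0871
grasp_force: 0.0
```

Request:
step_arm(moves=[{"dp": [-38,7,0],"dr": [0,0,0],"fingers": 0},{"dp": [-38,7,0],"dr": [0,0,0],"fingers": 0},{"dp": [-38,7,0],"dr": [0,0,0],"fingers": 0},{"dp": [-38,7,0],"dr": [0,0,0],"fingers": 0},{"dp": [-38,7,0],"dr": [0,0,0],"fingers": 0}])

```text
time_s: 14.78
tool_pos: [0.4648, 0.0989, 0.2144]
tool_rot: [-179.9, 0.0, 79.8]
force: [0.9, -0.2, 0.1]
grip_width: 0.0872
grasp_force: 0.0
```

Request:
step_arm(moves=[{"dp": [-38,7,0],"dr": [0,0,0],"fingers": 0},{"dp": [-38,7,0],"dr": [0,0,0],"fingers": 0},{"dp": [-38,7,0],"dr": [0,0,0],"fingers": 0},{"dp": [-38,7,0],"dr": [0,0,0],"fingers": 0},{"dp": [-38,7,0],"dr": [0,0,0],"fingers": 0}])

```text
time_s: 15.4
tool_pos: [0.4655, -0.0939, 0.2144]
tool_rot: [-179.9, 0.0, 79.8]
force: [-0.2, 0.7, 0.5]
grip_width: 0.0871
grasp_force: 0.0
```

Request:
step_arm(moves=[{"dp": [-38,7,0],"dr": [0,0,0],"fingers": 0},{"dp": [-38,7,0],"dr": [0,0,0],"fingers": 0},{"dp": [-38,7,0],"dr": [0,0,0],"fingers": 0},{"dp": [-38,7,0],"dr": [0,0,0],"fingers": 0},{"dp": [-28,7,0],"dr": [0,0,0],"fingers": 0}])

```text
time_s: 16.02
tool_pos: [0.468, -0.2777, 0.2143]
tool_rot: [-179.8, -0.0, 79.7]
force: [-0.2, 0.2, 1.4]
grip_width: 0.0872
grasp_force: 0.0
```

```bash
python3 - <<'E'
from cell import env
from h import *
import pickle
np.set_printoptions(precision=4,suppress=True)
env.read_camera("top");env.read_camera("top")
o=env.get_obs();m=env.camera_model("wrist");w=env.read_camera("wrist")[:,:,::-1].copy();cv2.imwrite("pics/w5.png",w);pickle.dump(m,open("w5.pkl","wb"))
print(o['time_s'],o['tool_pos'],o['tool_rot'],o['qpos'],proj(m,[.4713,-.2744,.135]),proj(m,[.4713,-.2744,.055]))
E
```

```text
16.125 [ 0.4677 -0.2797  0.2141] [-179.8624    0.0103   79.5026] [ 54.9741   7.7193 -29.2504  97.91     3.9352  75.5082  14.4534] [264.0118 195.9834] [263.4797 171.8318]
```

View pics/w5.png

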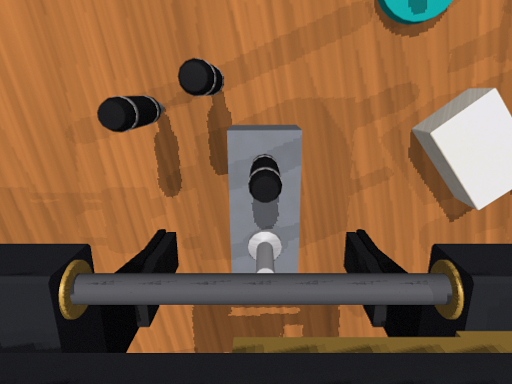

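Probe top at about (265,185), plug gauge below it at (265,250), decoys B/C at (200,77) and (120,113). The fingers straddle cleanly. I'll fit the probe top.

```bash
python3 - <<'E'
from cell import env
from h import *
import pickle
np.set_printoptions(precision=4,suppress=True)
m=pickle.load(open("w5.pkl","rb"));w=cv2.imread("pics/w5.png")
g=w.max(2);k=(g<42).astype('uint8');q=np.zeros_like(k);q[150:210,240:290]=k[150:210,240:290]
for c in cv2.findContours(q,0,2)[0]:
    if cv2.contourArea(c)>50:print(cv2.boundingRect(c),cv2.minEnclosingCircle(c))
for r in range(150,210,4):
    print(r,np.where(q[r])[0][[0,-1]] if q[r].any() else None,end=';')
s=(np.abs(w[...,0].astype(int)-w[...,2])<40)&(g>60);
cols=np.where(s[140,200:330])[0]+200;rows=np.where(s[110:160,245])[0]+110;print("\nstand cols",cols[[0,-1]],"rows",rows[0])
for r in (rows[0],rows[0]+3,rows[0]+6):print(onz(m,((cols[0]+cols[-1])/2,r),.055))
for p in((265,185),(265,183)):print(onz(m,p,.135))
E
```

```text
(249, 169, 33, 33) ((264.7325439453125, 185.3488311767578), 16.351139068603516)
(251, 157, 28, 17) ((264.41204833984375, 170.12562561035156), 13.716721534729004)
150 None;154 None;158 [258 270];162 [254 275];166 [252 276];170 [251 278];174 [254 276];178 [251 279];182 [250 280];186 [249 281];190 [250 280];194 [252 278];198 [255 275];202 None;206 None;
stand cols [227 301] rows 125
[ 0.4798 -0.2308  0.055 ]
[ 0.4793 -0.2335  0.055 ]
[ 0.4788 -0.2362  0.055 ]
[ 0.4735 -0.2663  0.135 ]
[ 0.4738 -0.2648  0.135 ]
```

```bash
python3 - <<'E'
from cell import env
from h import *
o=env.get_obs();print(to_tool(o,[.473,-.2705,.15],wpR(79.8,0)@FLIP))
E
```

```text
(array([ 7.32611943,  3.56262099, 64.3536243 ]), array([-0.00236399, -0.00109328, -0.00263662]))
```

Request:
step_arm(moves=[{"dp": [2,1,16],"dr": [0,0,0],"fingers": 0},{"dp": [2,1,16],"dr": [-0.002,0,-0.002],"fingers": 0},{"dp": [2,1,16],"dr": [0,0,0],"fingers": 0},{"dp": [1.3,0.6,16],"dr": [0,0,0],"fingers": 0},{"dp": [0,0,0],"dr": [0,0,0],"fingers": 0}])

```text
time_s: 16.8
tool_pos: [0.4727, -0.2688, 0.1494]
tool_rot: [-179.9, -0.1, 79.9]
force: [-0.2, -0.9, -0.3]
grip_width: 0.0869
grasp_force: 0.0
```

```bash
python3 - <<'E'
from cell import env
from h import *
np.set_printoptions(precision=4,suppress=True)
env.read_camera("top")
o=env.get_obs();m=env.camera_model("wrist");w=env.read_camera("wrist")[:,:,::-1].copy();cv2.imwrite("pics/w6.png",w)
print(o['tool_pos'],o['tool_rot'],[proj(m,[.473,-.2705,z]) for z in (.135,.125,.055)])
g=w.max(2);k=(g<42).astype('uint8');q=np.zeros_like(k);q[130:250,225:305]=k[130:250,225:305]
for c in cv2.findContours(q,0,2)[0]:
    if cv2.contourArea(c)>50:
        p,r=cv2.minEnclosingCircle(c);print(cv2.boundingRect(c),p,r,onz(m,p,.125))
E
```

```text
[ 0.4733 -0.2693  0.1505] [-179.9811   -0.0261   79.9087] [array([259.9743, 240.648 ]), array([260.0218, 233.6617]), array([260.2601, 198.624 ])]
(239, 212, 43, 38) (259.7592468261719, 232.24073791503906) 21.358715057373047 [ 0.473  -0.2696  0.125 ]
(241, 188, 39, 31) (260.23333740234375, 208.63333129882812) 20.97442054748535 [ 0.4759 -0.255   0.125 ]
```

Refit gives (0.473,-0.2697), within 1 mm of the TCP. Descend to z = 0.081 and grip.

Request:
step_arm(moves=[{"dp": [0,0,16],"dr": [0,0,0],"fingers": 0},{"dp": [0,0,18],"dr": [0,0,0],"fingers": 0},{"dp": [0,0,18],"dr": [0,0,0],"fingers": 0},{"dp": [0,0,12],"dr": [0,0,0],"fingers": 0},{"dp": [0,0,5.5],"dr": [0,0,0],"fingers": 0}])

```text
time_s: 17.52
tool_pos: [0.4732, -0.2693, 0.0805]
tool_rot: [-180.0, -0.0, 79.9]
force: [0.1, 0.7, 0.8]
grip_width: 0.0872
grasp_force: 0.0
```

Request:
step_arm(moves=[{"dp": [0,0,0],"dr": [0,0,0],"fingers": 0.4},{"dp": [0,0,0],"dr": [0,0,0],"fingers": 0.6},{"dp": [0,0,0],"dr": [0,0,0],"fingers": 0.8},{"dp": [0,0,0],"dr": [0,0,0],"fingers": 1},{"dp": [0,0,0],"dr": [0,0,0],"fingers": 1}], squeeze=35)

```text
time_s: 18.15
tool_pos: [0.4738, -0.2697, 0.0819]
tool_rot: [179.9, 0.0, 79.9]
force: [0.4, 1.2, -0.8]
grip_width: 0.0447
grasp_force: 0.0
```

Request:
step_arm(moves=[{"dp": [0,0,0],"dr": [0,0,0],"fingers": 1},{"dp": [0,0,0],"dr": [0,0,0],"fingers": 1},{"dp": [0,0,0],"dr": [0,0,0],"fingers": 1},{"dp": [0,0,0],"dr": [0,0,0],"fingers": 1},{"dp": [0,0,0],"dr": [0,0,0],"fingers": 1}])

```text
time_s: 18.77
tool_pos: [0.4736, -0.2696, 0.0817]
tool_rot: [180.0, 0.0, 79.9]
force: [-1.4, 0.3, 0.5]
grip_width: 0.0252
grasp_force: 35.0
```

Request:
step_arm(moves=[{"dp": [0,0,-12],"dr": [0,0,0],"fingers": 1},{"dp": [0,0,-30],"dr": [0,0,0],"fingers": 1},{"dp": [0,0,-40],"dr": [0,0,0],"fingers": 1},{"dp": [0,0,-40],"dr": [0,0,0],"fingers": 1},{"dp": [0,0,-38],"dr": [0,0,0],"fingers": 1}])

```text
time_s: 19.4
tool_pos: [0.4737, -0.2694, 0.2438]
tool_rot: [179.9, 0.0, 79.9]
force: [-0.3, -0.4, -2.1]
grip_width: 0.0255
grasp_force: 35.0
```

```bash
python3 - <<'E'
from cell import env
from h import *
np.set_printoptions(precision=4,suppress=True)
o=env.get_obs();print(o['tool_pos'],o['grip_width'],o['grasp_force'])
W=wpR(18);n=W[:,2];sp=np.array([.62,.026,.095])+W@[0,.016,0]
# tool with z=-n, x as close to yaw 79.8 heading
z=-n;x=np.array([np.cos(np.radians(79.8)),np.sin(np.radians(79.8)),0]);x-=x@z*z;x/=np.linalg.norm(x);G=np.c_[x,np.cross(z,x),z]
p=sp+(.0767+.04)*n;R0=wpR(79.8,0)@FLIP
print("goal",p,"translate in current axes",R0.T@(p-o['tool_pos'])*1000,"then dr",to_tool(o,p,G)[1]); np.save("G.npy",G)
# tidy ring measurement in the top and scene pictures: centre of dark ring pixels on the bright face
for nm,f,(cx,cy),h in(("top","pics/t4.png",(247.4,152.5),7),("scene","pics/s4.png",(281.3,196.1),8)):
    g=cv2.cvtColor(cv2.imread(f),6).astype(float)[round(cy)-h:round(cy)+h+1,round(cx)-h:round(cx)+h+1];print(nm);print(g.astype(int))
E
```

```text
[ 0.4737 -0.2694  0.2438] 0.025469253880427426 34.99231408767628
goal [0.5802 0.0299 0.2058] translate in current axes [313.4463  51.8667  38.0475] then dr [-0.2813  0.1483 -0.019 ]
top
[[154 179 193 198 197 196 200 203 201 198 202 200 198 202 204]
 [165 191 194 196 198 196 202 201 202 200 201 205 194 200 201]
 [162 189 196 198 195 197 197 201 202 201 201 202 200 199 202]
 [170 194 196 195 197 180 172 172 174 186 198 203 200 199 200]
 [177 194 197 195 185 115 132 123 122 137 165 198 203 198 202]
 [173 192 199 200 149 144 189 201 202 159  92 189 203 200 199]
 [185 192 198 187 119 187 201 180 199 203 103 181 201 199 200]
 [185 195 197 175 117 192 202 152 192 206 120 186 203 203 201]
 [174 193 197 198 124 177 201 200 201 191 106 186 201 201 202]
 [194 194 195 200 156 131 167 180 178 149 145 194 202 205 204]
 [190 192 196 197 198 138  97 111 137 141 194 202 201 203 202]
 [175 188 196 197 195 197 173 165 192 201 199 205 202 202 203]
 [175 187 192 197 199 197 198 195 196 199 201 202 204 202 204]
 [177 191 192 197 195 199 198 197 197 198 201 199 204 202 203]
 [172 189 193 194 196 196 202 19
[... 545 characters left out ...]
136 157 172 172 157 168 156 140 132 160 178 183 182 176 176]
 [137 162 171 179 179 170 167 175 176 164 136 161 181 184 184 185 182]
 [165 176 183 183 168 154 167 169 171 160 140 160 185 186 188 188 184]
 [180 182 184 182 176 149 148 149 142 135 156 177 185 188 186 185 185]
 [184 188 188 188 183 162 147 151 160 168 177 186 186 187 186 183 186]
 [186 188 189 187 184 180 180 175 181 184 184 186 186 185 185 187 185]
 [190 189 188 188 189 187 187 187 189 186 187 188 185 184 184 189 187]
 [187 187 187 186 186 187 185 188 186 187 187 188 189 187 188 188 184]
 [187 188 187 187 186 184 158 168 179 184 188 187 186 188 187 184 172]
 [186 187 189 188 183 174 138 137 151 170 184 188 186 185 185 171 146]]
```

Request:
step_arm(moves=[{"dp": [31.3,5.2,0],"dr": [0,0,0],"fingers": 1},{"dp": [31.3,5.2,0],"dr": [0,0,0],"fingers": 1},{"dp": [31.3,5.2,0],"dr": [0,0,0],"fingers": 1},{"dp": [31.3,5.2,0],"dr": [0,0,0],"fingers": 1},{"dp": [31.3,5.2,0],"dr": [0,0,0],"fingers": 1}])

```text
time_s: 20.02
tool_pos: [0.5269, -0.1189, 0.2424]
tool_rot: [179.9, 0.0, 79.9]
force: [-0.1, -0.1, -1.5]
grip_width: 0.0254
grasp_force: 35.0
```

Request:
step_arm(moves=[{"dp": [31.3,5.2,0],"dr": [0,0,0],"fingers": 1},{"dp": [31.3,5.2,0],"dr": [0,0,0],"fingers": 1},{"dp": [31.3,5.2,0],"dr": [0,0,0],"fingers": 1},{"dp": [31.3,5.2,0],"dr": [0,0,0],"fingers": 1},{"dp": [31.3,5.2,0],"dr": [0,0,0],"fingers": 1}])

```text
time_s: 20.65
tool_pos: [0.58, 0.0304, 0.2424]
tool_rot: [179.9, 0.0, 79.9]
force: [0.5, 0.0, -1.6]
grip_width: 0.0252
grasp_force: 35.0
```

Request:
step_arm(moves=[{"dp": [0,0,0],"dr": [-0.0563,0.0297,-0.0038],"fingers": 1},{"dp": [0,0,0],"dr": [-0.0563,0.0297,-0.0038],"fingers": 1},{"dp": [0,0,0],"dr": [-0.0563,0.0297,-0.0038],"fingers": 1},{"dp": [0,0,0],"dr": [-0.0563,0.0297,-0.0038],"fingers": 1},{"dp": [0,0,0],"dr": [-0.0563,0.0297,-0.0038],"fingers": 1}])

```text
time_s: 21.28
tool_pos: [0.5795, 0.0296, 0.2423]
tool_rot: [163.5, -8.2, 82.2]
force: [0.8, -0.2, -1.7]
grip_width: 0.0253
grasp_force: 35.0
```

```bash
python3 - <<'E'
from cell import env
from h import *
import pickle
np.set_printoptions(precision=4,suppress=True)
T=env.camera_model("top");S=env.camera_model("scene")
rt,rs=(247.05,152.1),(280.6,197.)
print("ring",tri([(T,rt),(S,rs)]),onz(T,rt,.095),onz(S,rs,.095))
o=env.get_obs();G=np.load("G.npy")
m=env.camera_model("wrist");w=env.read_camera("wrist")[:,:,::-1].copy();t=env.read_camera("top")[:,:,::-1].copy();s=env.read_camera("scene")[:,:,::-1].copy()
for k,v in(("w7",w),("t7",t),("s7",s)):cv2.imwrite(f"pics/{k}.png",v)
pickle.dump(m,open("w7.pkl","wb"))
R=Ro.from_euler('xyz',o['tool_rot'],degrees=True).as_matrix();tip=o['tool_pos']+R[:,2]*.0767
print(o['tool_pos'],"tip",tip,"axis err deg",np.degrees(np.arccos(-R[:,2]@wpR(18)[:,2])))
sp=np.array([.612,.039,.095])
print("pix ring w",proj(m,sp),"tip w",proj(m,tip),"tip top",proj(T,tip),"tip scene",proj(S,tip))
r=lambda x:cv2.resize(x,(400,300),interpolation=2)
cv2.imwrite("pics/c7.png",np.hstack([r(w),r(s[120:225,210:350])]))
E
```

```text
ring (array([0.613 , 0.0397, 0.0956]), [np.float64(0.0015828256272824679), np.float64(0.00158282562728261)]) [0.6117 0.0388 0.095 ] [0.6139 0.0414 0.095 ]
[0.5795 0.0296 0.2423] tip [0.6025 0.0371 0.1695] axis err deg 0.09718456432695506
pix ring w [247.2698 187.8109] tip w [260.0527 204.7068] tip top [246.2993 151.1764] tip scene [276.3984 174.782 ]
```

View pics/c7.png

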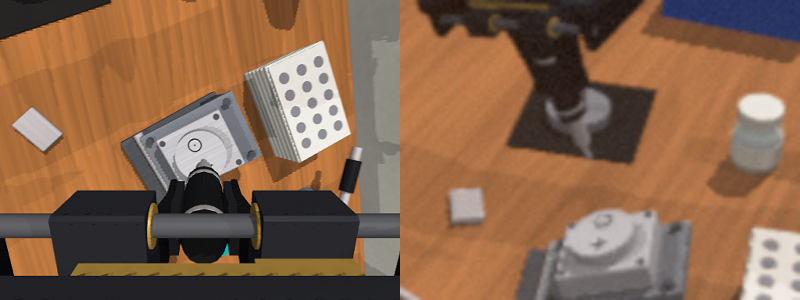

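Wrist: ring at (250,186), tip at (260,205); scene: tip at (276,175). The tip agrees with prediction to under 1 px. I'll cast the ring from the wrist view as well, then approach.

```bash
python3 - <<'E'
from cell import env
from h import *
import pickle
np.set_printoptions(precision=4,suppress=True)
m=pickle.load(open("w7.pkl","rb"));g=cv2.cvtColor(cv2.imread("pics/w7.png"),6)[172:200,236:264];g=cv2.resize(g,None,fx=8,fy=8,interpolation=2)
h=cv2.HoughCircles(cv2.GaussianBlur(g,(0,0),4),cv2.HOUGH_GRADIENT_ALT,1,20,param1=60,param2=.3,minRadius=40,maxRadius=100)
for q in h[0]:
    p=(q[0]/8+235.6,q[1]/8+171.6);print(p,q[2]/8,onz(m,p,.095))
o=env.get_obs();G=np.load("G.npy");n=-G[:,2]
for sp in([.6133,.040,.095],):print(to_tool(o,np.array(sp)+(.0767+.012)*n,G),G)
E
```

```text
(np.float32(248.975), np.float32(185.6)) 8.902861 [0.614  0.0407 0.095 ]
(np.float32(248.975), np.float32(185.6)) 7.1012273 [0.614  0.0407 0.095 ]
(array([ -5.3457, -10.5121,  62.2812]), array([-0.0009,  0.0016, -0.0011])) [[ 0.1343  0.9449  0.2986]
 [ 0.9807 -0.17    0.097 ]
 [ 0.1425  0.2798 -0.9494]]
```

Request:
step_arm(moves=[{"dp": [-1.7,-3.5,14],"dr": [0,0.0015,-0.001],"fingers": 1},{"dp": [-1.7,-3.4,16],"dr": [0,0,0],"fingers": 1},{"dp": [-1.7,-3.4,16],"dr": [0,0,0],"fingers": 1},{"dp": [0,0,12],"dr": [0,0,0],"fingers": 1},{"dp": [0,0,4],"dr": [0,0,0],"fingers": 1}])

```text
time_s: 22.05
tool_pos: [0.5875, 0.0327, 0.1778]
tool_rot: [163.7, -8.3, 82.3]
force: [-0.4, 0.3, -1.4]
grip_width: 0.0251
grasp_force: 35.0
```

```bash
python3 - <<'E'
from cell import env
from h import *
np.set_printoptions(precision=4,suppress=True)
env.read_camera("top");env.read_camera("top")
o=env.get_obs();G=np.load("G.npy");n=-G[:,2];m=env.camera_model("wrist");w=env.read_camera("wrist")[:,:,::-1].copy();s=env.read_camera("scene")[:,:,::-1].copy()
S=env.camera_model("scene")
R=Ro.from_euler('xyz',o['tool_rot'],degrees=True).as_matrix();tip=o['tool_pos']+R[:,2]*.0767;sp=np.array([.6135,.0402,.095])
print("tip in spot frame mm",wpR(18).T@(tip-sp)*1000,"to go",to_tool(o,sp+.0697*n,G),"F",o['force'])
print("w tip,ring",proj(m,tip),proj(m,sp),"s",proj(S,tip),proj(S,sp))
r=lambda x:cv2.resize(x,(400,400),interpolation=2)
cv2.imwrite("pics/c8.png",np.hstack([r(w[150:230,220:300]),r(s[155:215,250:310])]))
E
```

```text
tip in spot frame mm [ 0.8192  0.9426 11.2247] to go (array([-1.0579, -0.395 , 18.2223]), array([-0.0016, -0.0026,  0.0005])) F [-0.2089  0.9495 -1.5248]
w tip,ring [260.0363 204.6874] [259.6998 201.6167] s [279.3638 193.7983] [280.267  197.2093]
```

View pics/c8.png

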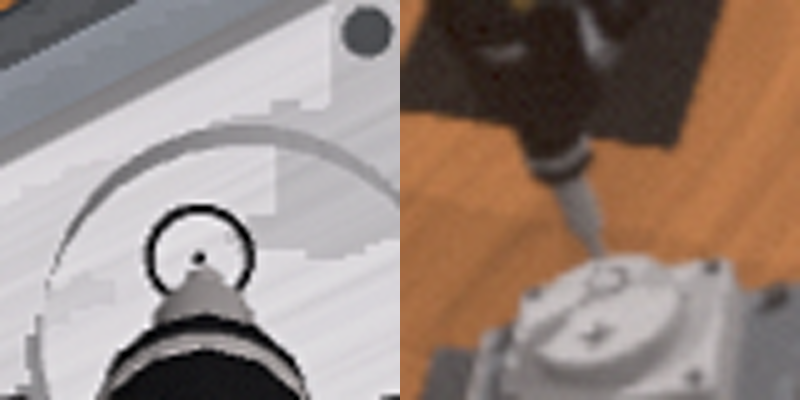

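Wrist: ring dot at (259.8,201.6), exactly as predicted. The tip is about 1 mm off laterally and 11 mm above. I'll correct and press in gently.

Request:
step_arm(moves=[{"dp": [-1,-0.4,2],"dr": [-0.001,-0.002,0],"fingers": 1},{"dp": [0,0,2.5],"dr": [0,0,0],"fingers": 1},{"dp": [0,0,2.5],"dr": [0,0,0],"fingers": 1},{"dp": [0,0,2.5],"dr": [0,0,0],"fingers": 1},{"dp": [0,0,2],"dr": [0,0,0],"fingers": 1}])

```text
time_s: 22.88
tool_pos: [0.5907, 0.0326, 0.1678]
tool_rot: [163.6, -8.2, 82.2]
force: [-0.6, -0.5, -1.3]
grip_width: 0.0251
grasp_force: 35.0
```

Request:
step_arm(moves=[{"dp": [0,0,1.5],"dr": [0,0,0],"fingers": 1},{"dp": [0,0,1],"dr": [0,0,0],"fingers": 1},{"dp": [0,0,1],"dr": [0,0,0],"fingers": 1},{"dp": [0,0,1],"dr": [0,0,0],"fingers": 1},{"dp": [0,0,0],"dr": [0,0,0],"fingers": 1}])

```text
time_s: 23.5
tool_pos: [0.5921, 0.033, 0.1638]
tool_rot: [163.6, -8.2, 82.2]
force: [-1.1, -0.0, 0.6]
grip_width: 0.0252
grasp_force: 35.0
```

Request:
step_arm(moves=[{"dp": [0,0,1],"dr": [0,0,0],"fingers": 1},{"dp": [0,0,1],"dr": [0,0,0],"fingers": 1},{"dp": [0,0,0],"dr": [0,0,0],"fingers": 1},{"dp": [0,0,0],"dr": [0,0,0],"fingers": 1},{"dp": [0,0,0],"dr": [0,0,0],"fingers": 1}])

```text
time_s: 24.12
tool_pos: [0.5927, 0.0332, 0.1619]
tool_rot: [163.6, -8.2, 82.2]
force: [-1.3, 0.0, 2.7]
grip_width: 0.0254
grasp_force: 35.0
```

```bash
python3 - <<'E'
from cell import env
from h import *
np.set_printoptions(precision=4,suppress=True)
G=np.load("G.npy");n=-G[:,2];S=env.camera_model("scene");F=[]
for i in range(10):
    m=env.camera_model("wrist");w=env.read_camera("wrist")[:,:,::-1].copy();o=env.get_obs();F.append(o['force'])
s=env.read_camera("scene")[:,:,::-1].copy();t=env.read_camera("top")[:,:,::-1].copy()
R=Ro.from_euler('xyz',o['tool_rot'],degrees=True).as_matrix();tip=o['tool_pos']+R[:,2]*.0767;sp=np.array([.6135,.0402,.095])
print("virtual tip in spot frame mm",wpR(18).T@(tip-sp)*1000,"F.n",np.mean(F,0)@n,np.mean(F,0),"tilt",np.degrees(np.arccos(-R[:,2]@n)))
r=lambda x:cv2.resize(x,(400,400),interpolation=2)
cv2.imwrite("pics/c9.png",np.hstack([r(w[150:230,220:300]),r(s[155:215,250:310])]))
E
```

```text
virtual tip in spot frame mm [ 0.1796 -0.2555 -6.2436] F.n 1.402559764348183 [-1.4588 -0.3268  0.985 ] tilt 0.022640202938774317
```

View pics/c9.png

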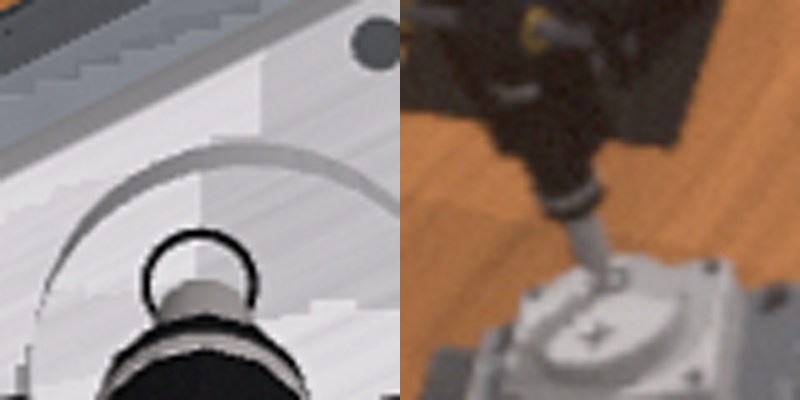

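The tip is centred in the ring. Net contact force is about 2.8 N after allowing for the probe's weight, so the tip is about 6 mm in, and tilt is under 0.1 deg. Handing in.

```bash
python3 -c "
from cell import env
print(env.sign_off())"
```

```text
the job is handed in; nothing more can be done
None
```

The job is handed in, with no verdict returned: the cover stands upright and released on the mat, and the probe is held square in the ring with its tip about 6 mm in at roughly 2.8 N (worked out from the wrist force and arm pose).

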